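# Lock the bayonet filler cap onto the oil reservoir

### The arm

A 6-joint arm with a two-finger parallel gripper is mounted at the origin on a cart in front of the work surface, level with it; the furniture and walls round the work are solid. World frame = base frame: x ahead of the robot, y to its left, z up, the work surface at z = 0. Lengths are in m, angles in rad, forces in N, time in s.
With the tool pointing down it reaches from about 0.25 to 0.725 m from the base axis. Payload 9.7 kg.
Tool frame: the origin (TCP) lies on the front face of the gripper's body, between the roots of the fingers; the fingertips stand 73 mm ahead of it and the grasp point (between the pads) lies 54 mm ahead of it (r.tcp_to_grasp is the distance from the TCP to the grasp point, in m); z points along the fingers, y is the direction in which the jaws open and shut (so a half turn about z gives the same grasp; the last joint's range is limited). The gripper opens to 85 mm and grips with 20 to 120 N. Pads are 22 mm wide; open, the fingers measure 114 mm over their backs; the gripper's body (76 mm by 85 mm) begins 54 mm behind the grasp point. The pads swing forward as they close: fully open they stand 13 mm farther back than shut.
Start: joints at [-1.296, 0.087, 0.176, 1.66, 0, 1.571], TCP at [0.149, -0.529, 0.304] pointing down, gripper open.
Joint ranges: [-3.13, 3.13], [-0.85, 1.81], [-1.15, 1.24], [-2.2, 2.28], [-1.44, 1.52], [-3.14, 3.14]. Speed limits (rad/s): [2.22, 2.22, 2.57, 3.14, 3.14, 3.14].

### API

Orientations are given as a rotation vector (axis times angle).
In Python, from workcell import r, viewer gives the robot as it stands.
- The arm moves only by the tool carry_out, never from a script. Its argument "plan" is one flat list of numbers, 7 for each row, row after row: the shift along the tool's x, y, z each as a share of 0.025 m, from -1 to 1, then the turn, a rotation vector about the tool's x, y, z each as a share of 5 degrees, from -1 to 1, then the opening, from 0 (shut) to 1 (fully open). In form: [x, y, z, wx, wy, wz, gripper, x, y, z, wx, wy, wz, gripper, ...]. A call has exactly 10 rows; each row shifts and turns the commanded pose from where the row before left it, along the tool's axes as they then stand; what a row does not reach is not made up. A row lasts 1/10 s, in which the tool goes at most 50 mm and 8.59 degrees, less where a joint would pass 70% of its speed; a pose out of reach is approached as far as the arm can. A call with a number of a shift or a turn outside -1 to 1 is refused whole. A call with a gripper value outside its range is refused whole. The fingers move at their own pace and stop on an object; the grip force is fixed at half the most. Time passes only in rows, so rows that do not move let the fingers close, or fill a call up. It gives the time, the measured TCP pose, the force and the opening at its end, in the units of the state.
- r.read_state(): the state, without advancing time (a new reading comes with each control period).
- viewer.camera(name): name is "scene" or "top"; returns a dict with "pixels" (400x640x3 uint8, blue, green, red), "camera_matrix" (3x3 intrinsics, pixels), "T" (4x4, takes a point from camera to world coordinates). Camera axes: x right, y down, z forward; pixel columns grow to the right and rows downward; lengths in m; the calibration is good to about 2 mm. A picture is of the moment at which its call begins. There is no depth.
- r.sign_off(): hands the job in, once; it reports no verdict.
Trained networks look in a picture, given as the dict that the camera call returned (one of the last four; its "shot" number tells which), for a name from the list of things; names that differ only in an ending like _2 or _b are one class to them, and where a whole thing is asked for, a point or a joint stands for the part that bears it (a point fixed in the world has none). Each returns a list of dicts, best first, with "confidence" (0 to 1); they miss things now and then, are a little off and sometimes report something else, mostly with a low value. They report only what shows in the picture. A call takes as long as a camera call. They do not tell look-alikes from the thing itself.
- viewer.search_frame(picture, thing): "xyz" ([x, y, z] in m, in world coordinates, good to about 4 mm: the middle of the surface that is visible of it).
- viewer.silhouettes(picture, thing): "mask" (400x640 bool, what is visible of it).
The state is a dict: "time_s": time; "qpos": joint angles; "qvel": joint speeds; "effort": joint torques, N m; "ee_pos": TCP position; "tcp_rot": TCP orientation; "force": force on the tool from outside, world axes, zero at the start; "torque": the same for the moment, N m; "gripper_width": opening from 0.0 (shut) to 1.0 (fully open).
Only numpy, scipy, OpenCV 4.12 (cv2) and the standard library are available. Lean on these libraries where they do the work, as an engineer would, in place of code of your own. Each camera call takes 0.05 s, during which the arm holds its last target.

### The job

The small oil reservoir on the bench is open: pick up its dark steel filler cap, find by feel how its two lugs go into the neck, push it down against the spring and turn it about a quarter turn clockwise to lock it. Let go so that it stays locked, its lugs risen into the end notches, and leave the other loose things on the bench where they are.

Things in the scene. Friction and masses are not known exactly. Their poses are not given: they have to be found in the camera images.
- cap: Filler cap, dark steel, 0.12 kg, 56 mm tall, standing upright on the bench. Origin: centre of its underside, z up. From the bottom: round nose 39.4 mm across with bevelled lower edge; two lugs; round flange 64 mm across, 20.5 to 28.5 mm above the origin; upright grip bar. The same after a half turn about z.
- cap_grip (a point): Middle of the cap's grip bar, 42 mm above the cap's origin, axes as the cap's. The bar is 48 mm long along the cap's x, 14 mm thick along y, and runs from 28.5 to 56 mm above the origin.
- cap_lugs (a point): On the cap's axis, level with the lugs' underside, 8 mm above the cap's origin. The lugs are 10 mm wide (along y), 5 mm high and reach out along +x and -x (in line with the grip bar) to 27 mm from the axis.
- tank: Oil reservoir, a fixed grey housing with aluminium cover, 176 x 126 mm, cover 46 mm above the bench. Origin: middle of its underside, x along its length, z up. An open aluminium filler neck 72 mm across stands on the cover 30 mm from the middle toward -x; a breather 19 mm high stands at the +x end.
- neck_mouth (a point): Centre of the neck's upper rim, 76 mm above the bench, reservoir's axes. In the neck is a fixed steel bayonet ring: bore 43 mm, lip 6 mm thick, two opposite entry slots 15 mm wide. The slots' line lies at an unknown angle, up to 0.45 rad either way from the reservoir's x. Lugs on the lip: cap origin 8 mm below this point; lugs in the slots: 4 mm lower, on the spring seat.
- neck_pass (a point): On the neck's axis, 19.5 mm below neck_mouth. With the cap's origin pushed to here (19 to 20.5 mm below the mouth; at 20.5 the flange meets the rim; about 8.5 N) the lugs are under the lip and the cap can turn clockwise seen from above, not anticlockwise from the slots.
- neck_lock (a point): On the neck's axis, 16 mm below neck_mouth: where the locked cap's origin rests. The end notches under the lip take the lugs when the cap is turned 68 to 86 degrees from the middle of the slots (centre 78); a hard stop follows. Let go there, the spring lifts the lugs 3 mm into the notches; elsewhere under the lip the cap stays 19 mm down.
- seat (a joint): Sprung seat plate in the neck, m: 0 = up (12 mm below the rim), grows as the cap presses it, about 0.004 with the cap locked, at most 0.0105. Force 3.2 N at 0, plus 0.7 N per mm.
- hub: Bystander: turned steel coupling hub, 66 mm across, 38 mm high. Origin: centre of its underside.
- bearing: Bystander: ball bearing lying flat, 40 mm across, 12 mm high. Origin: centre of its underside.
- elbow: Bystander: brass pipe elbow, 62 x 47 x 26 mm. Origin: centre of its underside.
- oil_can: Bystander: green oil can with a bent spout, 188 mm high. Origin: centre of its underside.
- grease_tin: Bystander: round tin, 70 mm across, 46 mm high. Origin: centre of its underside.
- pliers: Bystander: pliers lying flat, 176 mm long. Origin: centre of its underside.
Mind the look-alikes: they are no part of the job. Leave any orange or red look-alike of the cap alone.

How it is judged:
By the outcome, as a careful person would: the job done as asked, in the order asked, and still so for the second after the job is handed in, with the robot touching nothing.
It also fails if it takes over 72 s, if anything falls off the work surface, if the arm or the gripper's body presses on something with over 40 N, if the wrist force passes 120 N, or if a joint passes its speed limit or range.

## Working session

There is one attempt and no reset: what is moved stays moved. The work goes in short steps, Python scripts to look and compute and a tool call to move; the robot and the scene stay as the last step left them, time stands still between calls to the robot, and variables do not carry over. Pictures are saved under pics/ and viewed, and the job is handed in when it is done.

Besides the shell and the picture viewer there is one more tool, called after "Request:" as name(argument=value, ...) on one line, values as JSON. carry_out: Moves the arm, as the interface text tells. Shift numbers are shares of 0.025 m and turn numbers shares of 5 degrees, none past 1 either way. Its arguments: {"type":"object","properties":{"plan":{"type":"array"}},"required":["plan"]}

```bash
mkdir -p pics; ls
python3 - <<'E'
from workcell import r, viewer
import cv2, numpy as np
s=r.read_state(); print({k:np.round(v,3) for k,v in s.items()}, r.tcp_to_grasp)
for n in ("top","scene"):
    p=viewer.camera(n); cv2.imwrite(f"pics/{n}0.png",p["pixels"])
    print(n,p["shot"],np.round(p["camera_matrix"],1).tolist(),np.round(p["T"],3).tolist())
    for t in ("cap","tank","hub","bearing","elbow","oil_can","grease_tin","pliers","neck_mouth"):
        try: print(t,[(np.round(d["xyz"],3).tolist(),round(d["confidence"],2)) for d in viewer.search_frame(p,t)])
        except Exception as e: print(t,e)
print(r.read_state()["time_s"])
E
```

```text
pics
{'time_s': np.float64(0.0), 'qpos': array([-1.296,  0.087,  0.175,  1.66 , -0.   ,  1.571]), 'qvel': array([ 0.002,  0.001,  0.001,  0.   , -0.002, -0.001]), 'effort': array([ 1.0000e-03, -5.2039e+01,  4.6480e+01,  1.6000e-02,  0.0000e+00,
       -0.0000e+00]), 'ee_pos': array([ 0.149, -0.529,  0.303]), 'tcp_rot': array([-3.111, -0.43 ,  0.   ]), 'force': array([ 0.042, -0.281, -0.188]), 'torque': array([-0.029, -0.005, -0.016]), 'gripper_width': np.float64(0.998)} 0.0539
top 1 [[493.6, 0.0, 321.1], [0.0, 493.6, 205.2], [0.0, 0.0, 1.0]] [[-0.022, -0.998, 0.064, 0.43], [-1.0, 0.022, 0.006, 0.022], [-0.008, -0.063, -0.998, 1.418], [0.0, 0.0, 0.0, 1.0]]
cap [([0.592, -0.222, 0.026], 0.88), ([0.491, -0.138, 0.029], 0.85), ([0.575, -0.034, 0.027], 0.72)]
tank [([0.641, 0.155, 0.046], 0.55)]
hub [([0.426, 0.006, 0.014], 0.68), ([0.517, -0.374, 0.009], 0.38)]
bearing [([0.634, -0.112, 0.015], 0.64), ([0.639, 0.161, 0.047], 0.64)]
elbow [([0.38, -0.335, 0.023], 0.64)]
oil_can [([0.606, 0.409, 0.068], 0.69), ([0.427, 0.002, 0.014], 0.3)]
grease_tin [([0.413, 0.299, 0.044], 0.97)]
pliers [([0.514, -0.376, 0.013], 0.94)]
neck_mouth [([0.635, 0.164, 0.046], 0.97)]
scene 2 [[520.4, 0.0, 316.6], [0.0, 520.4, 208.1], [0.0, 0.0, 1.0]] [[-0.49, -0.394, 0.778, -0.676], [-0.872, 0.22, -0.438, 0.683], [0.001, -0.893, -0.451, 0.763], [0.0, 0.0, 0.0, 1.0]]
cap [([0.558, -0.025, 0.028], 0.76), ([0.584, -0.216, 0.025], 0.7), ([0.488, -0.122, 0.028], 0.51)]
tank [([0.578, 0.186, 0.042], 0.61), ([0.632, -0.108, 0.005], 0.49)]
hub [([0.409, 0.014, 0.01], 0.56), ([0.581, 0.187, 0.046], 0.51)]
bearing []
elbow [([0.386, -0.325, 0.023], 0.6), ([0.486, -0.124, 0.03], 0.37)]
oil_can [([0.593, 0.42, 0.049], 0.62)]
grease_tin [([0.392, 0.316, 0.046], 0.75), ([0.579, 0.184, 0.046], 0.62)]
pliers []
neck_mouth [([0.579, 0.187, 0.045], 0.61)]
1.0
```

View pics/top0.png

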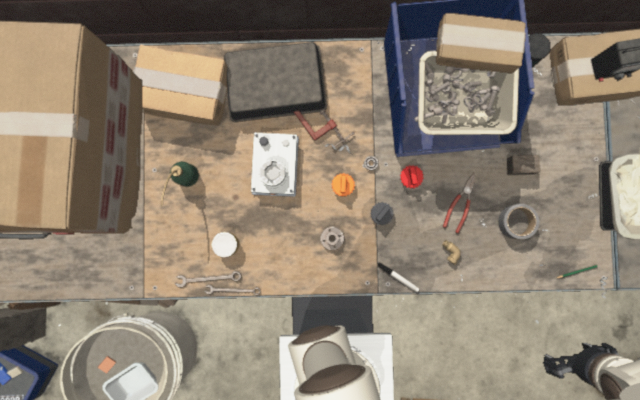

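View pics/scene0.png

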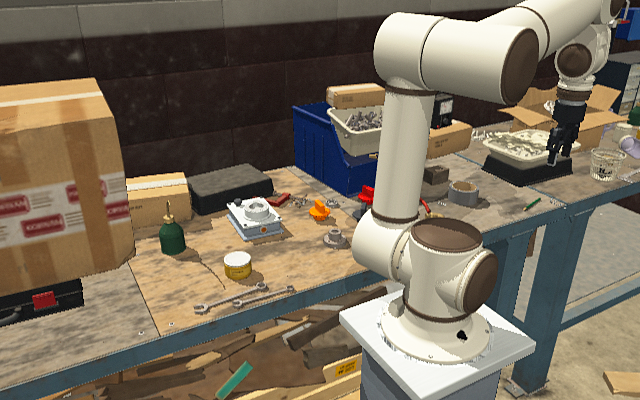

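Run:
```python
import cv2, numpy as np
a=cv2.imread("pics/top0.png")
c=cv2.resize(a[185:240,350:415],None,fx=6,fy=6,interpolation=cv2.INTER_CUBIC)
d=cv2.resize(a[125:205,240:310],None,fx=6,fy=6,interpolation=cv2.INTER_CUBIC)
h=max(c.shape[0],d.shape[0])
f=lambda m:cv2.copyMakeBorder(m,0,h-m.shape[0],0,0,cv2.BORDER_CONSTANT)
m=np.hstack([f(c),f(d)]); m=m[:, :800] if m.shape[1]>800 else m
cv2.imwrite("pics/crop0.png",m)
```

```text
(no output)
```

View pics/crop0.png

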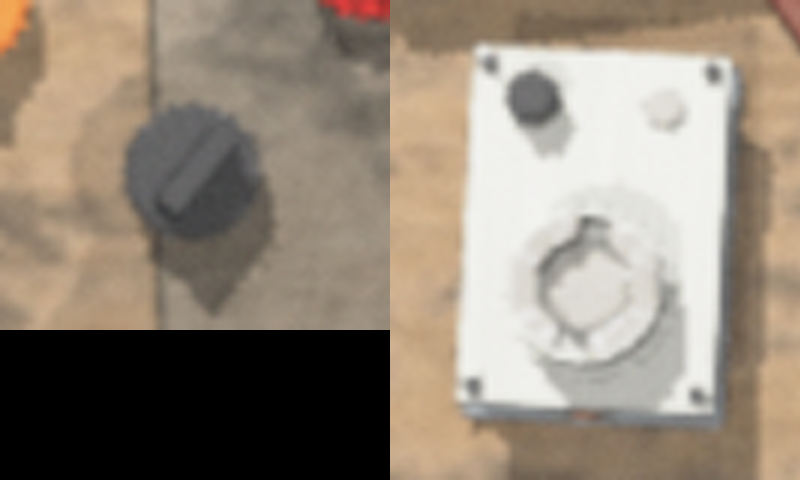

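```bash
cat > h.py <<'E'
import numpy as np, cv2
from workcell import r, viewer
from scipy.spatial.transform import Rotation as R
def proj(p,X):
    X=np.atleast_2d(X); T=p["T"]; c=(X-T[:3,3])@T[:3,:3]; q=c@np.asarray(p["camera_matrix"]).T
    return q[:,:2]/q[:,2:]
def back(p,u,v,z):
    K=np.asarray(p["camera_matrix"]);T=p["T"]; d=T[:3,:3]@np.linalg.solve(K,[u,v,1.]); o=T[:3,3]
    return o+d*(z-o[2])/d[2]
def circ(c,rad,z,n=72):
    t=np.linspace(0,2*np.pi,n); return np.c_[c[0]+rad*np.cos(t),c[1]+rad*np.sin(t),np.full(n,z)]
def rect(c,yaw,lx,ly,z):
    P=np.array([[-1,-1],[1,-1],[1,1],[-1,1],[-1,-1]])*[lx/2,ly/2]
    M=np.array([[np.cos(yaw),-np.sin(yaw)],[np.sin(yaw),np.cos(yaw)]])
    return np.c_[P@M.T+np.asarray(c)[:2],np.full(5,z)]
def draw(p,box,f,curves,fn):
    x0,y0,x1,y1=box
    im=cv2.resize(p["pixels"][y0:y1,x0:x1],None,fx=f,fy=f,interpolation=cv2.INTER_CUBIC)
    for X,col in curves:
        q=((proj(p,X)-[x0,y0]+.5)*f-.5)
        cv2.polylines(im,[np.round(q*8).astype(np.int32)],False,col,1,cv2.LINE_AA,3)
    cv2.imwrite(fn,im); return im
def st():
    s=r.read_state(); 
    M=R.from_rotvec(s["tcp_rot"]).as_matrix()
    print("t",round(s["time_s"],2),"tcp",np.round(s["ee_pos"],4),"z",np.round(M[:,2],3),"ydir deg",round(np.degrees(np.arctan2(M[1,1],M[0,1])),2),"F",np.round(s["force"],1),"Tq",np.round(s["torque"],2),"w",round(s["gripper_width"],3),"q",np.round(s["qpos"],2))
    return s,M
E
python3 - <<'E'
from h import *
p=viewer.camera("top")
f=lambda x,y:((x+.5)/6-.5)
def c0(x,y): return 350+f(x,0),185+f(y,0)
def c1(x,y): return 240+f(x-390,0),125+f(y,0)
print("flange c",back(p,*c0(191,171),.0285),"bar mid",back(p,*c0(199,167),.056))
a,b=back(p,*c0(170,208),.056),back(p,*c0(230,128),.056); print("bar",a,b,np.degrees(np.arctan2(*(b-a)[[1,0]])))
cs=[back(p,*c1(*q),.046) for q in ((477,45),(737,60),(717,412),(459,402))]
for c in cs: print(c)
print("tank c",np.mean(cs,0)); d=cs[0]-cs[3]+cs[1]-cs[2]; print("yaw",np.degrees(np.arctan2(d[1],d[0])))
print("slot", [back(p,*c1(*q),.072) for q in((592,222),(572,338))])
cap=viewer.silhouettes(p,"cap")
for d in cap: m=d["mask"]; ys,xs=np.nonzero(m); print(d["confidence"],m.sum(),xs.mean(),ys.mean(),xs.min(),xs.max(),ys.min(),ys.max())
np.savez("top.npz",**{k:v for k,v in p.items()})
E
```

```text
flange c [ 0.49276009 -0.13909797  0.0285    ] bar mid [ 0.49328229 -0.13964506  0.056     ]
bar [ 0.47472497 -0.12577293  0.056     ] [ 0.51092707 -0.15443085  0.056     ] -38.36546611043458
[0.72800932 0.21410912 0.046     ]
[0.71803897 0.09227914 0.046     ]
[0.55275289 0.10469424 0.046     ]
[0.56012776 0.22471776 0.046     ]
tank c [0.63973223 0.15895006 0.046     ]
yaw -3.953172305379833
slot [array([0.63908497, 0.15880647, 0.072     ]), array([0.5858667 , 0.16879239, 0.072     ])]
0.97 408 411.6470588235294 176.94117647058823 401 423 166 188
0.7 427 382.152224824356 213.53864168618267 371 393 202 225
```

Run:
```python
from h import *
p=dict(np.load("top.npz",allow_pickle=True))
G=(0,255,0);B=(255,0,0);Rd=(0,0,255)
y=np.radians(-4);t=np.array([.640,.159]); n=t-.03*np.array([np.cos(y),np.sin(y)]);print(n)
s=np.radians(-10.6)
a=draw(p,(240,125,310,205),6,[(rect(t,y,.176,.126,.046),G),(circ(n,.036,.076),Rd),(circ(n,.0215,.072),B),(rect(n,s,.060,.015,.07),(255,0,255))],"pics/a.png")
c=np.array([.4928,-.1392]);cy=np.radians(-38.4)
b=draw(p,(350,185,415,240),6,[(circ(c,.032,.0285),G),(rect(c,cy,.048,.014,.056),Rd)],"pics/b.png")
h=480;b=cv2.copyMakeBorder(b,0,h-b.shape[0],0,0,0)
cv2.imwrite("pics/ov1.png",np.hstack([b,a])[:,:800])
```

```text
[0.61007308 0.16109269]
```

View pics/ov1.png

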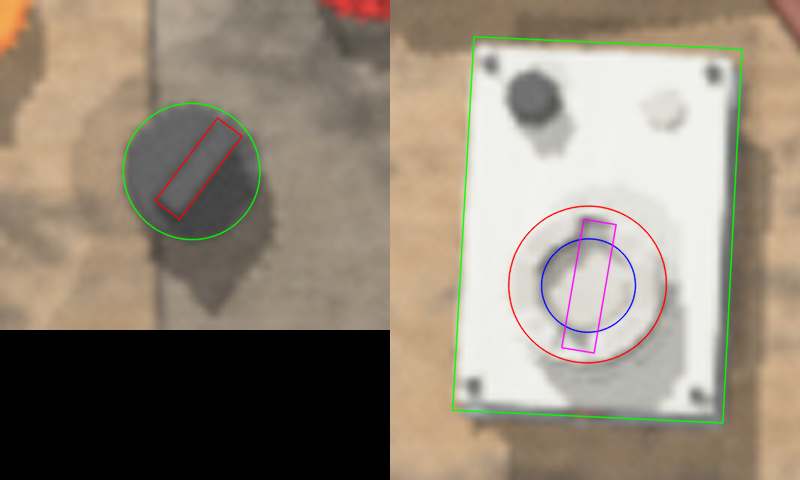

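Run:
```python
from h import *
p=dict(np.load("top.npz",allow_pickle=True))
q=dict(p); im=p["pixels"].astype(float); q["pixels"]=np.clip((im-110)*255/130,0,255).astype(np.uint8)
n=np.array([.610,.161]);B=(255,0,0)
out=[]
for s in (None,-4,-10):
    cv=[] if s is None else [(circ(n,.036,.076),(0,0,255)),(circ(n,.0215,.076),B),(rect(n,np.radians(s),.058,.015,.076),(255,0,255))]
    out.append(draw(q,(258,155,290,190),8,cv,"pics/x.png"))
cv2.imwrite("pics/ov2.png",np.hstack(out))
```

```text
(no output)
```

View pics/ov2.png

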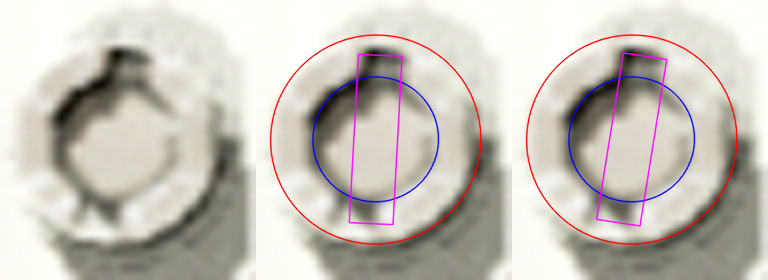

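Request:
carry_out(plan=[0.87,-0.56,0,0,0,0,1,0.87,-0.56,0,0,0,0,1,0.87,-0.56,0,0,0,0,1,0.87,-0.56,0,0,0,0,1,0.87,-0.56,0,0,0,0,1,0.87,-0.56,0,0,0,0,1,0.87,-0.56,0,0,0,0,1,0.87,-0.56,0,0,0,0,1,0.87,-0.56,0,0,0,0,1,0.87,-0.56,0,0,0,0,1])

```text
time_s: 2.1
ee_pos: [0.3211, -0.3347, 0.304]
tcp_rot: [3.112, 0.43, 0.0]
force: [0.5, -0.5, -0.0]
gripper_width: 0.998
```

Request:
carry_out(plan=[0.87,-0.56,0,0,0,0,1,0.87,-0.56,0,0,0,0,1,0.87,-0.56,0,0,0,0,1,0.87,-0.56,0,0,0,0,1,0.87,-0.56,0,0,0,0,1,0.87,-0.56,0,0,0,0,1,0.87,-0.56,0,0,0,0,1,0.87,-0.56,0,0,0,0,1,0.87,-0.56,0,0,0,0,1,0.87,-0.56,0,0,0,0,1])

```text
time_s: 3.1
ee_pos: [0.4926, -0.1409, 0.304]
tcp_rot: [3.112, 0.43, 0.0]
force: [-0.1, -1.2, 0.1]
gripper_width: 1.001
```

Request:
carry_out(plan=[0,0,0.3,0,0,-1,1,0,0,0.3,0,0,-1,1,0,0,0.3,0,0,-1,1,0,0,0.3,0,0,-1,1,0,0,0.3,0,0,-1,1,0,0,0.3,0,0,-1,1,0,0,0.3,0,0,-1,1,0,0,0.3,0,0,-1,1,0,0,0.3,0,0,-1,1,0,0,0.3,0,0,-1,1])

```text
time_s: 4.1
ee_pos: [0.4919, -0.1418, 0.2286]
tcp_rot: [2.636, 1.71, -0.0]
force: [0.1, 0.6, 1.0]
gripper_width: 0.999
```

Request:
carry_out(plan=[0,0,0,0,0,-1,1,0,0,0,0,0,-1,1,0,0,0,0,0,-1,1,0,0,0,0,0,-1,1,0,0,0,0,0,-1,1,0,0,0,0,0,-1,1,0,0,0,0,0,-1,1,0,0,0,0,0,-1,1,0,0,0,0,0,-1,1,0,0,0,0,0,-1,1])

```text
time_s: 5.1
ee_pos: [0.4919, -0.1418, 0.2289]
tcp_rot: [1.666, 2.663, 0.0]
force: [0.1, 0.2, 0.9]
gripper_width: 0.999
```

Request:
carry_out(plan=[0,0,0,0,0,-1,1,0,0,0,0,0,-1,1,0,0,0,0,0,-1,1,0,0,0,0,0,-1,1,0,0,0,0,0,-1,1,0,0,0,0,0,0,1,0,0,0,0,0,0,1,0,0,0,0,0,0,1,0,0,0,0,0,0,1,0,0,0,0,0,0,1])

```text
time_s: 6.1
ee_pos: [0.4919, -0.1418, 0.2289]
tcp_rot: [-1.056, -2.959, 0.0]
force: [-0.4, 0.3, -0.1]
gripper_width: 1.0
```

```bash
cat >> h.py <<'E'
def togo(M,s,target,yaw):
    "units needed: target TCP xyz, tool-x yaw deg"
    d=M.T@(np.array(target)-s["ee_pos"]); cur=np.degrees(np.arctan2(M[1,0],M[0,0]))
    dy=(yaw-cur+180)%360-180
    up=M.T@np.array([0,0,-1.]); tilt=np.cross([0,0,1],up)
    print("xyaw",round(cur,2),"shift units",np.round(d/.025,3),"turn z units",round(-dy/5,3),"tilt units",np.round(np.degrees(tilt)/5,3))
E
python3 - <<'E'
from h import *
s,M=st(); togo(M,s,[.4928,-.1392,.104],141.6)
E
```

```text
t 6.1 tcp [ 0.4919 -0.1418  0.2289] z [-0. -0. -1.] ydir deg 50.7 F [-0.4  0.3 -0.1] Tq [-0.01  0.02 -0.01] w 1.0 q [-0.28 -0.02 -0.08  1.51 -0.    0.41]
xyaw 140.7 shift units [0.04  0.104 4.995] turn z units -0.179 tilt units [-0.001 -0.     0.   ]
```

Request:
carry_out(plan=[0.04,0.1,0.6,0,0,-0.18,1,0,0,0.8,0,0,0,1,0,0,0.8,0,0,0,1,0,0,0.8,0,0,0,1,0,0,0.6,0,0,0,1,0,0,0.5,0,0,0,1,0,0,0.4,0,0,0,1,0,0,0.27,0,0,0,1,0,0,0.2,0,0,0,1,0,0,0,0,0,0,1])

```text
time_s: 7.1
ee_pos: [0.4927, -0.1393, 0.1043]
tcp_rot: [-1.032, -2.967, 0.0]
force: [0.3, -0.4, 0.4]
gripper_width: 1.001
```

Run:
```python
from h import *
s,M=st(); togo(M,s,[.4928,-.1392,.1045],141.6)
a=viewer.camera("top");b=viewer.camera("scene")
i=cv2.resize(a["pixels"][175:255,330:430],None,fx=4,fy=4);j=cv2.resize(b["pixels"][170:250,280:380],None,fx=4,fy=4)
cv2.imwrite("pics/g1.png",np.hstack([i,j]))
```

```text
t 7.1 tcp [ 0.4927 -0.1393  0.1043] z [-0.  0. -1.] ydir deg 51.64 F [ 0.3 -0.4  0.4] Tq [ 0.03 -0.02  0.01] w 1.001 q [-0.28  0.01 -0.29  1.27 -0.    0.39]
xyaw 141.64 shift units [-0.002  0.004 -0.008] turn z units 0.009 tilt units [-0.002 -0.003  0.   ]
```

View pics/g1.png

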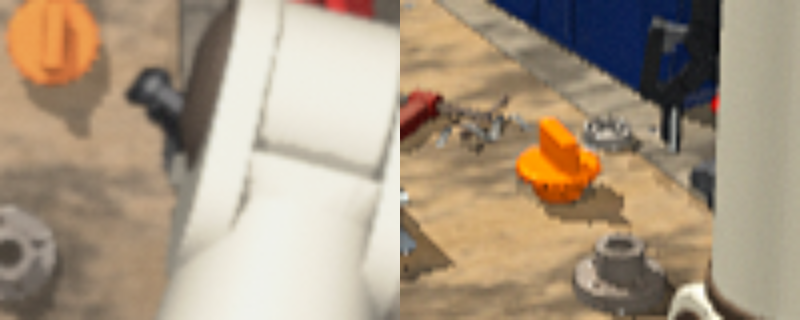

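The arm hides the cap in both views: at left (top camera) only the finger shows near crop (160,95), and at right the cap's edge near (700,180). The TCP is on target, so I'll close.

Request:
carry_out(plan=[0,0,0,0,0,0,0,0,0,0,0,0,0,0,0,0,0,0,0,0,0,0,0,0,0,0,0,0,0,0,0,0,0,0,0,0,0,0,0,0,0,0,0,0,0,0,0,0,0,0,0,0,0,0,0,0,0,0,0,0,0,0,0,0,0,0,0,0,0,0])

```text
time_s: 8.2
ee_pos: [0.4929, -0.1393, 0.1048]
tcp_rot: [1.032, 2.967, 0.0]
force: [0.1, 0.4, 3.6]
gripper_width: 0.15
```

Run:
```python
from h import *
s,M=st()
```

```text
t 8.2 tcp [ 0.4929 -0.1393  0.1048] z [ 0. -0. -1.] ydir deg 51.65 F [0.1 0.4 3.6] Tq [ 0.03  0.04 -0.01] w 0.15 q [-0.28  0.01 -0.29  1.27  0.    0.39]
```

Request:
carry_out(plan=[0,0,-0.5,0,0,0,0,0,0,-1,0,0,0,0,0,0,-1,0,0,0,0,0,0,-1,0,0,0,0,0,0,-1,0,0,0,0,0,0,-1,0,0,0,0,0,0,-0.5,0,0,0,0,0.15,0.5,0,0,0,0,0,0.3,0.9,0,0,0,0,0,0.3,0.9,0,0,0,0,0])

```text
time_s: 9.2
ee_pos: [0.5138, -0.0814, 0.2533]
tcp_rot: [-1.033, -2.965, 0.0]
force: [0.0, 0.8, -0.9]
gripper_width: 0.152
```

Request:
carry_out(plan=[0.3,0.95,0,0,0,0,0,0.3,0.95,0,0,0,0,0,0.3,0.95,0,0,0,0,0,0.3,0.95,0,0,0,0,0,0.3,0.95,0,0,0,0,0,0.3,0.95,0,0,0,0,0,0.3,0.95,0,0,0,0,0,0.3,0.95,0,0,0,0,0,0.3,0.95,0,0,0,0,0,0.3,0.9,0,0,0,0,0])

```text
time_s: 10.2
ee_pos: [0.6013, 0.1512, 0.2528]
tcp_rot: [-1.031, -2.965, 0.002]
force: [0.5, -0.2, -0.6]
gripper_width: 0.15
```

Run:
```python
from h import *
s,M=st(); togo(M,s,[.611,.1615,.2],170)
a=viewer.camera("top");b=viewer.camera("scene")
cv2.imwrite("pics/s2.png",b["pixels"]);cv2.imwrite("pics/t2.png",a["pixels"])
np.savez("scene2.npz",**b)
i=cv2.resize(a["pixels"][110:230,210:330],None,fx=3,fy=3);j=cv2.resize(b["pixels"][130:250,190:310],None,fx=3,fy=3)
cv2.imwrite("pics/g2.png",np.hstack([i,j]))
```

```text
t 10.2 tcp [0.6013 0.1512 0.2528] z [-0.002 -0.    -1.   ] ydir deg 51.67 F [ 0.5 -0.2 -0.6] Tq [-0.    0.01  0.01] w 0.15 q [0.25 0.25 0.26 1.58 0.   0.92]
xyaw 141.67 shift units [-0.051  0.568  2.112] turn z units -5.666 tilt units [-0.02  -0.018  0.   ]
```

View pics/g2.png

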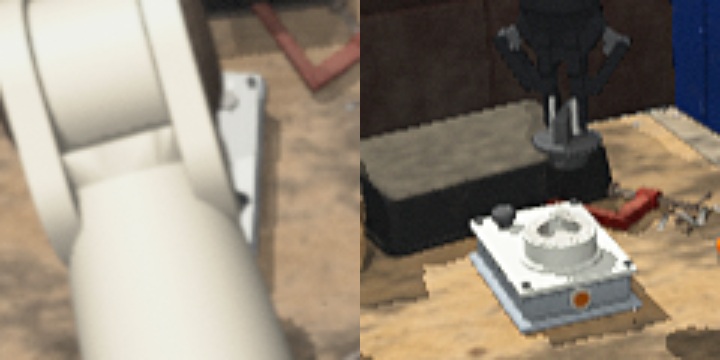

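The right crop (scene camera) shows the dark cap upright in the fingers at (567,140), with the open neck below it at (560,235). In the left crop the arm blocks the top camera. I'll align the yaw and centre, and check the neck against the scene camera.

Request:
carry_out(plan=[-0.05,0.5,0.1,0,0,0,0,0,0.07,0.2,0,0,0,0,0,0,0.3,0,0,-0.97,0,0,0,0.3,0,0,-0.97,0,0,0,0.3,0,0,-0.97,0,0,0,0.1,0,0,-0.97,0,0,0,0,0,0,-0.97,0,0,0,0,0,0,-0.82,0,0,0,0,0,0,0,0,0,0,0,0,0,0,0])

```text
time_s: 11.3
ee_pos: [0.6113, 0.1593, 0.2218]
tcp_rot: [-0.278, -3.129, 0.0]
force: [0.2, -1.0, -1.1]
gripper_width: 0.152
```

Run:
```python
from h import *
s,M=st(); togo(M,s,[.611,.1615,.2],170)
b=viewer.camera("scene")
np.savez("scene3.npz",**b)
e=s["ee_pos"]; zo=e[2]-.1046; yaw=np.arctan2(M[1,0],M[0,0])
G=(0,255,0);Rd=(0,0,255)
n=[.611,.1615]
cv=[(circ(n,.036,.076),Rd),(circ(n,.036,.046),Rd),(rect(np.array(n)+.03*np.array([np.cos(-.07),np.sin(-.07)]),-.07,.176,.126,.046),Rd),
 (circ(e,.032,zo+.0285),G),(circ(e,.0197,zo+.003),G),(rect(e,yaw,.048,.014,zo+.056),G)]
box=(215,140,315,250)
i=draw(b,box,4,[],"pics/x.png");j=draw(b,box,4,cv,"pics/x.png")
cv2.imwrite("pics/g3.png",np.hstack([i,j]))
```

```text
t 11.3 tcp [0.6113 0.1593 0.2218] z [-0. -0. -1.] ydir deg 79.84 F [ 0.2 -1.  -1.1] Tq [-0.05  0.01  0.05] w 0.152 q [ 0.25  0.27  0.23  1.53 -0.    0.43]
xyaw 169.84 shift units [0.026 0.087 0.871] turn z units -0.033 tilt units [-0.002 -0.004  0.   ]
```

View pics/g3.png

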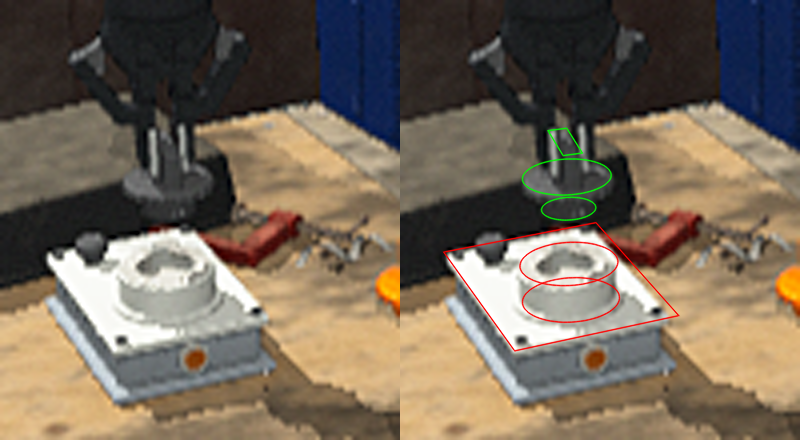

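Request:
carry_out(plan=[0.03,0.09,0.3,0,0,-0.03,0,0,0,0.4,0,0,0,0,0,0,0.4,0,0,0,0,0,0,0.3,0,0,0,0,0,0,0.15,0,0,0,0,0,0,0.1,0,0,0,0,0,0,0,0,0,0,0,0,0,0,0,0,0,0,0,0,0,0,0,0,0,0,0,0,0,0,0,0])

```text
time_s: 12.35
ee_pos: [0.6111, 0.162, 0.1812]
tcp_rot: [0.27, 3.129, 0.0]
force: [-0.1, -0.2, -0.9]
gripper_width: 0.148
```

Run:
```python
from h import *
s,M=st(); togo(M,s,[.611,.1615,.1726],170)
```

```text
t 12.35 tcp [0.6111 0.162  0.1812] z [ 0.001  0.    -1.   ] ydir deg 80.14 F [-0.1 -0.2 -0.9] Tq [ 0.   -0.03  0.01] w 0.148 q [0.26 0.27 0.15 1.45 0.   0.43]
xyaw 170.14 shift units [ 0.001 -0.022  0.345] turn z units 0.028 tilt units [ 0.003  0.005 -0.   ]
```

Request:
carry_out(plan=[0,-0.02,0.06,0,0,0,0,0,0,0.06,0,0,0,0,0,0,0.06,0,0,0,0,0,0,0.06,0,0,0,0,0,0,0.06,0,0,0,0,0,0,0,0,0,0,0,0,0,0,0,0,0,0,0,0,0,0,0,0,0,0,0,0,0,0,0,0,0,0,0,0,0,0,0])

```text
time_s: 13.35
ee_pos: [0.611, 0.1621, 0.1733]
tcp_rot: [0.269, 3.13, 0.002]
force: [1.2, 6.6, 0.7]
gripper_width: 0.153
```

Run:
```python
from h import *
s,M=st(); togo(M,s,[.611,.1615,.1686],170)
```

```text
t 13.35 tcp [0.611  0.1621 0.1733] z [ 0.     0.001 -1.   ] ydir deg 80.18 F [1.2 6.6 0.7] Tq [ 1.26 -0.05  0.01] w 0.153 q [0.26 0.27 0.14 1.43 0.   0.43]
xyaw 170.18 shift units [-0.006 -0.025  0.186] turn z units 0.035 tilt units [ 0.014 -0.001  0.   ]
```

Request:
carry_out(plan=[0,0.03,0,0,0,0,0,0,0.03,0,0,0,0,0,0,0,0,0,0,0,0,0,0,0,0,0,0,0,0,0,0,0,0,0,0,0,0,0.03,0,0,0,0,0,0,0.03,0,0,0,0,0,0,0.03,0,0,0,0,0,0,0,0,0,0,0,0,0,0,0,0,0,0])

```text
time_s: 14.35
ee_pos: [0.6111, 0.163, 0.1711]
tcp_rot: [-0.27, -3.13, 0.0]
force: [0.1, 0.8, -0.0]
gripper_width: 0.152
```

Run:
```python
from h import *
s,M=st(); togo(M,s,[.611,.1635,.1686],170)
```

```text
t 14.35 tcp [0.6111 0.163  0.1711] z [-0. -0. -1.] ydir deg 80.15 F [ 0.1  0.8 -0. ] Tq [ 0.03 -0.01 -0.04] w 0.152 q [ 0.26  0.27  0.13  1.43 -0.    0.43]
xyaw 170.15 shift units [0.009 0.019 0.101] turn z units 0.029 tilt units [-0.001 -0.     0.   ]
```

Request:
carry_out(plan=[0,0.02,0.03,0,0,0,0,0,0,0.03,0,0,0,0,0,0,0.03,0,0,0,0,0,0,0.03,0,0,0,0,0,0,0,0,0,0,0,0,0,0,0,0,0,0,0,0,0,0,0,0,0,0,0,0,0,0,0,0,0,0,0,0,0,0,0,0,0,0,0,0,0,0])

```text
time_s: 15.35
ee_pos: [0.6113, 0.1635, 0.1682]
tcp_rot: [0.27, 3.13, 0.0]
force: [-0.9, 0.5, 2.0]
gripper_width: 0.15
```

Run:
```python
from h import *
s,M=st(); togo(M,s,[.611,.1635,.1611],170)
```

```text
t 15.35 tcp [0.6113 0.1635 0.1682] z [ 0.  0. -1.] ydir deg 80.14 F [-0.9  0.5  2. ] Tq [0.07 0.24 0.06] w 0.15 q [0.26 0.28 0.13 1.43 0.   0.43]
xyaw 170.14 shift units [ 0.011 -0.003  0.283] turn z units 0.029 tilt units [ 0.001  0.001 -0.   ]
```

The lugs dropped into the slots: the lip would have stopped the TCP at 0.1726 and it is now at 0.168, with seat force starting. Pressing down further.

Request:
carry_out(plan=[0.01,0,0.05,0,0,0,0,0,0,0.05,0,0,0,0,0,0,0.05,0,0,0,0,0,0,0.05,0,0,0,0,0,0,0.05,0,0,0,0,0,0,0.03,0,0,0,0,0,0,0,0,0,0,0,0,0,0,0,0,0,0,0,0,0,0,0,0,0,0,0,0,0,0,0,0])

```text
time_s: 16.35
ee_pos: [0.6112, 0.1635, 0.1617]
tcp_rot: [0.27, 3.129, 0.0]
force: [-0.9, 0.2, 7.2]
gripper_width: 0.154
```

Run:
```python
from h import *
s,M=st(); togo(M,s,[.611,.1635,.1608],170)
```

```text
t 16.35 tcp [0.6112 0.1635 0.1617] z [ 0.001  0.    -1.   ] ydir deg 80.14 F [-0.9  0.2  7.2] Tq [-0.16  0.2  -0.01] w 0.154 q [ 0.26  0.28  0.12  1.41 -0.    0.43]
xyaw 170.14 shift units [ 0.008 -0.002  0.036] turn z units 0.028 tilt units [ 0.003  0.01  -0.   ]
```

Request:
carry_out(plan=[0,0,0.025,0,0,0,0,0,0,0,0,0,0,0,0,0,0,0,0,0.5,0,0,0,0,0,0,0.5,0,0,0,0,0,0,0.5,0,0,0,0,0,0,0.5,0,0,0,0,0,0,0.5,0,0,0,0,0,0,0.5,0,0,0,0,0,0,0,0,0,0,0,0,0,0,0])

```text
time_s: 17.35
ee_pos: [0.6113, 0.1635, 0.1612]
tcp_rot: [0.676, 3.067, 0.001]
force: [-1.3, -0.9, 6.9]
gripper_width: 0.153
```

Run:
```python
from h import *
s,M=st(); togo(M,s,[.611,.1635,.1608],92)
```

```text
t 17.35 tcp [0.6113 0.1635 0.1612] z [ 0.001  0.    -1.   ] ydir deg 65.13 F [-1.3 -0.9  6.9] Tq [-0.15  0.14 -0.11] w 0.153 q [ 0.26  0.28  0.12  1.41 -0.    0.7 ]
xyaw 155.13 shift units [ 0.011 -0.006  0.018] turn z units 12.626 tilt units [ 0.009  0.014 -0.   ]
```

Request:
carry_out(plan=[0,0,0.01,0,0,0.8,0,0,0,0,0,0,0.8,0,0,0,0,0,0,0.8,0,0,0,0,0,0,0.8,0,0,0,0,0,0,0.8,0,0,0,0,0,0,0.8,0,0,0,0,0,0,0.8,0,0,0,0,0,0,0.8,0,0,0,0,0,0,0.8,0,0,0,0,0,0,0.8,0])

```text
time_s: 18.35
ee_pos: [0.6112, 0.1635, 0.161]
tcp_rot: [1.688, 2.649, 0.001]
force: [-1.6, -0.3, 8.2]
gripper_width: 0.15
```

Run:
```python
from h import *
s,M=st(); togo(M,s,[.611,.1635,.1608],92)
```

```text
t 18.35 tcp [0.6112 0.1635 0.161 ] z [ 0.001  0.    -1.   ] ydir deg 24.98 F [-1.6 -0.3  8.2] Tq [-0.08  0.36  0.06] w 0.15 q [ 0.26  0.28  0.12  1.41 -0.    1.4 ]
xyaw 114.98 shift units [ 0.002 -0.007  0.006] turn z units 4.596 tilt units [ 0.012  0.002 -0.   ]
```

Request:
carry_out(plan=[0,0,0,0,0,0.6,0,0,0,0,0,0,0.6,0,0,0,0,0,0,0.6,0,0,0,0,0,0,0.6,0,0,0,0,0,0,0.6,0,0,0,0,0,0,0.6,0,0,0,0,0,0,0.5,0,0,0,0,0,0,0.5,0,0,0,0,0,0,0,0,0,0,0,0,0,0,0])

```text
time_s: 19.35
ee_pos: [0.6106, 0.1637, 0.1607]
tcp_rot: [-2.179, -2.262, -0.0]
force: [-4.3, 1.6, 8.0]
gripper_width: 0.149
```

Run:
```python
from h import *
s,M=st(); togo(M,s,[.611,.1635,.1608],92)
```

```text
t 19.35 tcp [0.6106 0.1637 0.1607] z [-0.  0. -1.] ydir deg 2.15 F [-4.3  1.6  8. ] Tq [ 0.1   0.87 -0.02] w 0.149 q [0.26 0.28 0.12 1.41 0.   1.8 ]
xyaw 92.15 shift units [-0.008  0.015 -0.003] turn z units 0.029 tilt units [-0.005 -0.005  0.   ]
```

Request:
carry_out(plan=[0,0,0,0,0,0.2,0,0,0,0,0,0,0.2,0,0,0,0,0,0,0.2,0,0,0,0,0,0,0.2,0,0,0,0,0,0,0.2,0,0,0,0,0,0,0,0,0,0,0,0,0,0,0,0,0,0,0,0,0,0,0,0,0,0,0,0,0,0,0,0,0,0,0,0])

```text
time_s: 20.35
ee_pos: [0.6104, 0.1638, 0.1607]
tcp_rot: [-2.275, -2.165, 0.0]
force: [-5.1, 0.5, 8.3]
gripper_width: 0.155
```

Run:
```python
from h import *
s,M=st(); togo(M,s,[.611,.1635,.1608],92)
```

```text
t 20.35 tcp [0.6104 0.1638 0.1607] z [-0.001  0.001 -1.   ] ydir deg -2.84 F [-5.1  0.5  8.3] Tq [0.14 1.1  0.02] w 0.155 q [0.26 0.28 0.12 1.41 0.   1.88]
xyaw 87.16 shift units [-0.01   0.023 -0.006] turn z units -0.967 tilt units [-0.011 -0.006  0.   ]
```

Request:
carry_out(plan=[0,0,0,0,0,0.2,0,0,0,0,0,0,0.2,0,0,0,0,0,0,0.2,0,0,0,0,0,0,0.2,0,0,0,0,0,0,0,0,0,0,0,0,0,0,0,0,0,0,0,0,0,0,0,0,0,0,0,0,0,0,0,0,0,0,0,0,0,0,0,0,0,0,0])

```text
time_s: 21.35
ee_pos: [0.6102, 0.1639, 0.1606]
tcp_rot: [-2.348, -2.085, 0.001]
force: [-6.1, 1.7, 7.4]
gripper_width: 0.152
```

Run:
```python
from h import *
s,M=st(); togo(M,s,[.611,.1635,.1608],92)
```

```text
t 21.35 tcp [0.6102 0.1639 0.1606] z [-0.001  0.001 -1.   ] ydir deg -6.81 F [-6.1  1.7  7.4] Tq [0.25 1.35 0.21] w 0.152 q [0.26 0.28 0.12 1.41 0.   1.95]
xyaw 83.19 shift units [-0.011  0.033 -0.008] turn z units -1.762 tilt units [-0.017 -0.006  0.   ]
```

Request:
carry_out(plan=[0,0,0,0,0,0.2,0,0,0,0,0,0,0.2,0,0,0,0,0,0,0,0,0,0,0,0,0,0,0,0,0,0,0,0,0,0,0,0,0,0,0,0,0,0,0,0,0,0,0,0,0,0,0,0,0,0,0,0,0,0,0,0,0,0,0,0,0,0,0,0,0])

```text
time_s: 22.35
ee_pos: [0.6097, 0.1641, 0.1605]
tcp_rot: [-2.383, -2.043, 0.002]
force: [-9.0, 1.5, 9.5]
gripper_width: 0.153
```

Run:
```python
from h import *
s,M=st(); togo(M,s,[.611,.1635,.1608],92)
```

```text
t 22.35 tcp [0.6097 0.1641 0.1605] z [-0.003  0.001 -1.   ] ydir deg -8.78 F [-9.   1.5  9.5] Tq [0.44 2.06 0.33] w 0.153 q [0.26 0.28 0.12 1.41 0.   1.99]
xyaw 81.22 shift units [-0.014  0.056 -0.011] turn z units -2.157 tilt units [-0.032 -0.007  0.   ]
```

Request:
carry_out(plan=[0,0,0,0,0,-0.5,0,0,0,0,0,0,-0.5,0,0,0,0,0,0,-0.5,0,0,0,0,0,0,-0.5,0,0,0,0,0,0,-0.16,0,0,0,0,0,0,0,0,0,0,-0.04,0,0,0,0,0,0,-0.04,0,0,0,0,0,0,-0.02,0,0,0,0,0,0,0,0,0,0,0])

```text
time_s: 23.35
ee_pos: [0.6108, 0.1632, 0.1628]
tcp_rot: [2.184, 2.258, -0.001]
force: [-3.0, -3.3, 4.5]
gripper_width: 0.149
```

Run:
```python
from h import *
s,M=st(); togo(M,s,[.611,.1635,.1646],92)
```

```text
t 23.35 tcp [0.6108 0.1632 0.1628] z [-0.    -0.001 -1.   ] ydir deg 1.93 F [-3.  -3.3  4.5] Tq [-0.76  0.69  0.  ] w 0.149 q [ 0.26  0.28  0.12  1.42 -0.    1.8 ]
xyaw 91.93 shift units [ 0.012  0.007 -0.073] turn z units -0.014 tilt units [-0.005  0.008  0.   ]
```

Request:
carry_out(plan=[0.01,0,-0.04,0,0,0,0,0,0,-0.03,0,0,0,0,0,0,0,0,0,0,0,0,0,0,0,0,0,0,0,0,0,0,0,0,0,0,0,0,0,0,0,0,0,0,0,0,0,0,0,0,0,0,0,0,0,0,0,0,0,0,0,0,0,0,0,0,0,0,0,0])

```text
time_s: 24.35
ee_pos: [0.6108, 0.1633, 0.1643]
tcp_rot: [2.184, 2.258, -0.002]
force: [-1.6, -4.4, 4.9]
gripper_width: 0.153
```

Run:
```python
from h import *
s,M=st(); togo(M,s,[.611,.1635,.1646],92)
```

```text
t 24.35 tcp [0.6108 0.1633 0.1643] z [-0.001 -0.001 -1.   ] ydir deg 1.92 F [-1.6 -4.4  4.9] Tq [-1.13  0.55  0.03] w 0.153 q [ 0.26  0.28  0.12  1.42 -0.    1.8 ]
xyaw 91.92 shift units [ 0.008  0.007 -0.012] turn z units -0.016 tilt units [-0.007  0.012  0.   ]
```

Request:
carry_out(plan=[-0.02,0,-0.01,0,0,0,0,0,0,0,0,0,0,0,0,0,0,0,0,0,0.3,0,0,0,0,0,0,0.3,0,0,0,0,0,0,0.5,0,0,0,0,0,0,0.5,0,0,0,0,0,0,0.7,0,0,0,0,0,0,0.7,0,0,0,0,0,0,0.7,0,0,0,0,0,0,0.7])

```text
time_s: 25.35
ee_pos: [0.611, 0.1633, 0.1648]
tcp_rot: [-2.183, -2.259, -0.0]
force: [0.7, -0.5, 0.1]
gripper_width: 0.699
```

Run:
```python
from h import *
s,M=st()
b=viewer.camera("scene")
cv2.imwrite("pics/g5.png",cv2.resize(b["pixels"][160:260,205:325],None,fx=5,fy=5))
```

```text
t 25.35 tcp [0.611  0.1633 0.1648] z [ 0.  0. -1.] ydir deg 1.95 F [ 0.7 -0.5  0.1] Tq [-0.03  0.02 -0.04] w 0.699 q [0.26 0.28 0.12 1.42 0.   1.8 ]
```

View pics/g5.png

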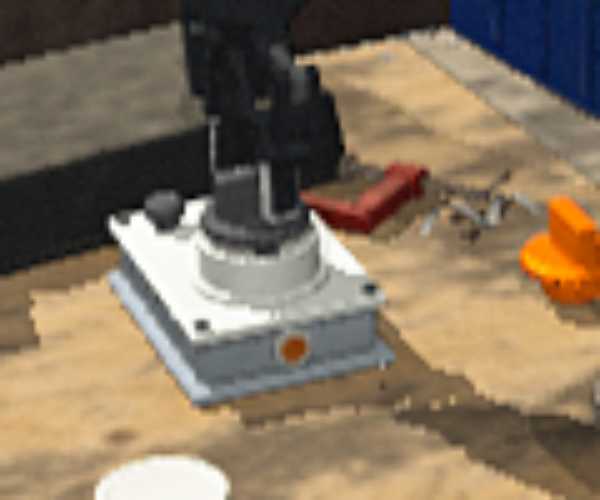

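The crop shows the fingers open and the cap in the neck, its flange just above the rim at (255,230). Lifting and moving clear to check.

Request:
carry_out(plan=[0,0,-0.3,0,0,0,0.7,0,0,-0.6,0,0,0,0.7,0,0,-1,0,0,0,0.7,0,0,-1,0,0,0,0.7,0,0,-1,0,0,0,0.7,0,0,-1,0,0,0,0.7,0,0,-0.3,0,0,0,0.7,-0.5,0,0,0,0,0,0.7,-1,0,0,0,0,0,0.7,-1,0,0,0,0,0,0.7])

```text
time_s: 26.4
ee_pos: [0.6128, 0.0996, 0.2932]
tcp_rot: [-2.182, -2.259, 0.003]
force: [-0.4, -0.1, -0.9]
gripper_width: 0.702
```

Request:
carry_out(plan=[-1,0,0,0,0,0,0.7,-1,0,0,0,0,0,0.7,-1,0,0,0,0,0,0.7,-1,0,0,0,0,0,0.7,-1,0,0,0,0,0,0.7,-1,0,0,0,0,0,0.7,-1,0,0,0,0,0,0.7,-1,0,0,0,0,0,0.7,-0.5,0,0,0,0,0,0.7,0,0,0,0,0,0,0.7])

```text
time_s: 27.4
ee_pos: [0.6199, -0.1133, 0.2936]
tcp_rot: [-2.185, -2.255, 0.002]
force: [0.1, -0.3, 0.1]
gripper_width: 0.698
```

Run:
```python
from h import *
s,M=st()
a=viewer.camera("top");b=viewer.camera("scene")
n=[.611,.163]; G=(0,255,0);Rd=(0,0,255);Y=(0,255,255)
c=[]
for zo,col in ((.060,G),(.057,Rd)):
    c+=[(circ(n,.032,zo+.0285),col),(rect(n,np.radians(92),.048,.014,zo+.056),col)]
bx=(225,165,285,230); i=draw(b,bx,6,[],"pics/x.png");j=draw(b,bx,6,c,"pics/x.png")
ax=(250,145,300,210); k=draw(a,ax,6,[],"pics/x.png");l=draw(a,ax,6,c[:2],"pics/x.png")
cv2.imwrite("pics/g6.png",np.hstack([i,j])); cv2.imwrite("pics/g7.png",np.hstack([k,l]));cv2.imwrite("pics/t7.png",a["pixels"]);cv2.imwrite("pics/s7.png",b["pixels"])
```

```text
t 27.4 tcp [ 0.6199 -0.1133  0.2936] z [-0.002  0.    -1.   ] ydir deg 1.81 F [ 0.1 -0.3  0.1] Tq [0.01 0.04 0.02] w 0.698 q [-0.18  0.28  0.38  1.67 -0.    1.36]
```

View pics/g6.png

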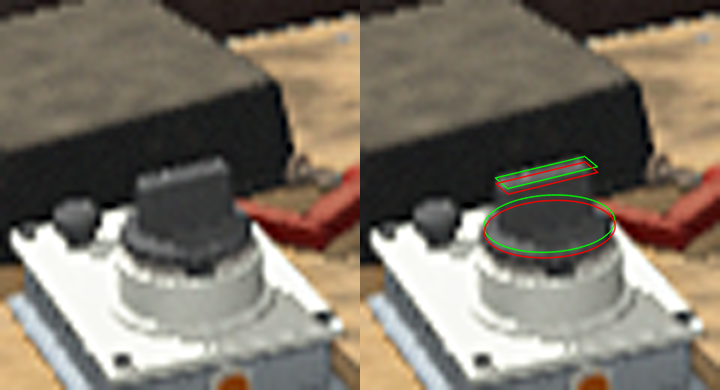

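View pics/g7.png

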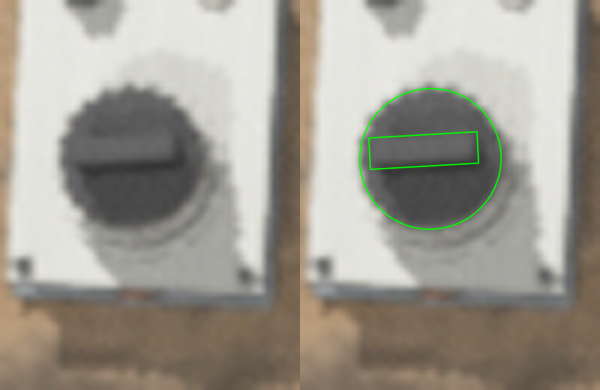

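View pics/t7.png

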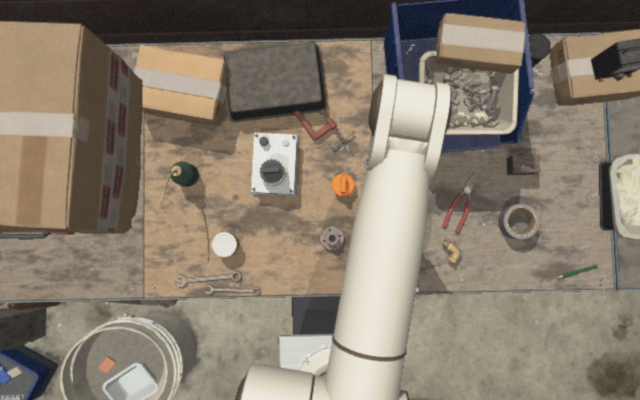

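Run:
```python
from h import *
print(r.sign_off()); st()
```

```text
the job is handed in; nothing more can be done
None
the job is handed in; nothing more can be done
```

I fitted the dark steel cap into the filler neck, locked it, let go, and handed the job in at about 27.5 s of the 72 s allowed. No verdict is reported.

**What I did:**
- I took the dark cap at top-image pixel (382,213) and left the orange (343,184) and red (412,177) look-alikes alone.
- I picked the cap up by its bar. When the nose met the side of the bore, a 6.6 N side force told me to shift about 1.5 mm.
- The lugs then dropped into the slots at a line of about -10°, my estimate from the top camera picture.
- I pushed the cap down about 19.5 mm, with the spring pushing back at about 8 N, and turned it clockwise until I felt the hard stop.
- I backed off to about 78° from the slots, let it rise about 4 mm, opened the gripper and moved clear.

**Last checks:**
- **Lock by force:** as I raised the cap, the force on the gripper stayed upward (+4.9 N) and never turned to a pull. If the lugs had been caught under the lip away from the notches, I would have felt one.
- **Lock by camera:** the top view shows the bar at about 92°, as intended. In the scene view the cap matches the locked height better than the 3 mm lower one, but 3 mm is only about one pixel there, so that check is weak.
- **Other things on the bench:** the ones I could see look unmoved. In the last top view the arm hid the red cap and the bearing, and I did not check them. I never worked near either.
- **Robot:** the gripper was well clear of the cap at hand-in, with force readings near zero.

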